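# Pack loose service cans into their fitting cartons

### The job

Pick the four bare metal containers out of the clutter on the repair bench and stand each upright in the low cardboard carton made for it: the big round can in the largest square carton, the squat round can in the middle one, the slim can in the smallest, and the flat rectangular tin in the oblong one. Each must stand flat on its carton's floor, and no container may be tipped over on the way. Leave the glass jar and the white plastic bottle standing where they are.

Things in the scene. Friction and masses are not known exactly. Their poses are not given: they have to be found in the camera images.
- big_can_mid (a point): Big round metal can, 60 mm across, 105 mm tall in all (the top 10 mm narrows to 52 mm), about 330 g. This point is its centre, 52.5 mm above its underside. Upright; its vertical axis is z. Starts standing on the bench; grip its upper half, so that the fingers stay above the 24 mm high carton walls.
- squat_can_mid (a point): Squat round metal can, 48 mm across, 80 mm tall in all (the top 10 mm narrows to 40 mm), about 190 g: the shortest of the three round ones. This point is its centre, 40 mm above its underside. Upright; its vertical axis is z. Starts standing on the bench; grip its upper half, so that the fingers stay above the 24 mm high carton walls.
- slim_can_mid (a point): Slim round metal spray can, 36 mm across; the straight body is 103 mm tall, above it a shoulder and a nozzle 12 mm across, 125 mm in all; about 120 g. This point is 62.5 mm above its underside. Upright; its vertical axis is z. Starts standing on the bench; grip its upper half, so that the fingers stay above the 24 mm high carton walls.
- flat_tin_mid (a point): Flat rectangular metal tin, 66 mm along its x, 34 mm along its y, body 95 mm tall, with a screw cap 22 mm across and 12 mm high on top, 18 mm from the middle along +x; about 240 g. Grip it across the 34 mm. This point is the centre of the body, 47.5 mm above its underside. Upright; its vertical axis is z. Starts standing on the bench; grip its upper half, so that the fingers stay above the 24 mm high carton walls.
- big_carton: Low open carton tray of brown cardboard, stuck to the bench, with a strip of pale tape up two ends: square cell 82 x 82 mm inside, walls 4 mm thick and 24 mm high from the bench, floor 4 mm thick. The largest square carton; it is for the big round can. Origin: centre of its underside, on the bench; x and y run along its sides.
- squat_carton: Low open carton tray of brown cardboard, stuck to the bench, with a strip of pale tape up two ends: square cell 70 x 70 mm inside, walls 4 mm thick and 24 mm high from the bench, floor 4 mm thick. The middle square carton; it is for the squat round can. Origin: centre of its underside, on the bench; x and y run along its sides.
- slim_carton: Low open carton tray of brown cardboard, stuck to the bench, with a strip of pale tape up two ends: square cell 58 x 58 mm inside, walls 4 mm thick and 24 mm high from the bench, floor 4 mm thick. The smallest square carton; it is for the slim can. Origin: centre of its underside, on the bench; x and y run along its sides.
- flat_carton: Low oblong open carton tray of brown cardboard, stuck to the bench, with a strip of pale tape up its two short ends: cell 88 mm along its x, 56 mm along its y inside, walls 4 mm thick and 24 mm high from the bench, floor 4 mm thick. It is for the flat tin, which fits only with its long side along the carton's long side (either way round). Origin: centre of its underside, on the bench.
- jar: Bystander: glass jar with a black lid, 58 mm across, 85 mm tall, loose among the cans; leave it alone. Origin: centre of its underside.
- bottle: Bystander: white plastic bottle with a grey cap, 56 mm across, 130 mm tall, loose among the cans; leave it alone. Origin: centre of its underside.
Things that resemble listed ones, but are neither listed nor needed, are in the scene too. Leave any blue or orange look-alike of the big_carton alone.

How it is judged:
By the outcome, as a careful person would: the job done as asked, in the order asked, and still so for the second after the job is handed in, with the robot touching nothing.
It also fails if it takes over 107 s, if anything falls off the work surface, if the arm or the gripper's body presses on something with over 40 N, if the wrist force passes 120 N, or if a joint passes its speed limit or range.

### The arm

A 6-joint arm with a two-finger parallel gripper is mounted at the origin on the work surface. World frame = base frame: x ahead of the robot, y to its left, z up, the work surface at z = 0. Lengths are in mm, angles in rad, forces in N, time in s.
With the tool pointing down it reaches from about 400 to 925 mm from the base axis. Payload 12.5 kg.
Tool frame: the origin (TCP) lies on the front face of the gripper's body, between the roots of the fingers; the fingertips stand 78 mm ahead of it and the grasp point (between the pads) lies 59 mm ahead of it (env.nose_length is the distance from the TCP to the fingertips, in mm); z points along the fingers, y is the line along which they close (so a half turn about z gives the same grasp; the last joint's range is limited). The gripper opens to 95 mm and grips with 3 to 60 N. Pads are 20 mm wide; open, the fingers measure 119 mm over their backs; the gripper's body (75 mm by 180 mm) begins 59 mm behind the grasp point.
Start: joints at [-1.405, 0.491, 1.559, -0, 1.092, -0.106], TCP at [167.813, -602.06, 292.261] pointing down, gripper open.
Joint ranges: [-3.1, 3.1], [-0.84, 2.19], [0.05, 2.79], [-1.13, 4.28], [0.06, 2.93], [-2.69, 2.69]. Speed limits (rad/s): [2.22, 2.22, 2.79, 3.14, 3.14, 3.14].

### API

Orientations are given as [roll, pitch, yaw] about the fixed x, y, z axes, in that order (R = Rz(yaw) Ry(pitch) Rx(roll)).
In Python, from cell import env gives the robot as it stands.
- The arm moves only by the tool jog_arm, never from a script. Its argument "motion" is a list of rows, each a list of 7 numbers: the turn, a rotation vector about the tool's x, y, z in degrees, then the shift along the tool's x, y, z in mm, then the finger opening in mm, from 0 to 95.1. In form: [[wx, wy, wz, x, y, z, hand], ...]. A call has 1 to 10 rows; each row shifts and turns the commanded pose from where the row before left it, along the tool's axes as they then stand; what a row does not reach is not made up. A row lasts 1/8 s, in which the tool goes at most 62.5 mm and 10.7 degrees, less where a joint would pass 70% of its speed; a pose out of reach is approached as far as the arm can. A call is refused whole if a number of a shift passes 62.5 or a number of a turn 10.7, either way. A call with a gripper value outside its range is refused whole. The fingers move at their own pace and stop on an object; the grip force is fixed at half the most. Time passes only in rows, so rows that do not move let the fingers close. It gives the time, the measured TCP pose, the force, the opening and the grip force at its end, in the units of the state.
- env.state(): the state, without advancing time (a new reading comes with each control period).
- env.read_camera(name): name is "scene" or "top" or "wrist"; returns a dict with "color" (420x560x3 uint8, red, green, blue), "z_map" (420x560 float32, mm along the optical axis (not along the pixel's ray), 0 where there is no reading), "camera_matrix" (3x3 intrinsics, pixels), "world_to_cam" (4x4, takes a point from world to camera coordinates). Camera axes: x right, y up, looking along -z (the intrinsics and any distortion apply to the point x, -y, -z); pixel columns grow to the right and rows downward; lengths in mm; the calibration is good to about 2 mm. A picture is of the moment at which its call begins.
- env.job_done(): hands the job in; it is judged then, once.
Trained networks look in the newest picture that a camera, given by its name, has taken for a name from the list of things; names that differ only in an ending like _2 or _b are one class to them, and where a whole thing is asked for, a point or a joint stands for the part that bears it (a point fixed in the world has none). Each returns a list of dicts, best first, with "score" (0 to 1); they miss things now and then, are a little off and sometimes report something else, mostly with a low value. They report only what shows in the picture. A call takes as long as a camera call. They do not tell look-alikes from the thing itself.
- env.recognise(camera, thing): "location" ([column, row] in pixels, amid what is visible of it).
The state is a dict: "t": time; "joints": joint angles; "qvel": joint speeds; "tau": joint torques, N m; "eef_pos": TCP position; "tcp_rot": TCP orientation; "ft_force": force on the tool from outside, world axes, zero at the start; "moment": the same for the moment, N m; "opening": opening from 0.0 (shut) to 1.0 (fully open); "grip_force": force on a finger pad.
Only numpy, scipy, OpenCV 4.12 (cv2) and the standard library are available. Lean on these libraries where they do the work, as an engineer would, in place of code of your own. Each camera call takes 0.05 s, during which the arm holds its last target. There are 200 camera calls.

## Working session

There is one attempt and no reset: what is moved stays moved. The work goes in short steps, Python scripts to look and compute and a tool call to move; the robot and the scene stay as the last step left them, time stands still between calls to the robot, and variables do not carry over. Pictures are saved under pics/ and viewed, at most 14 in all, crops included, and the job is handed in when it is done.

Besides the shell and the picture viewer there is one more tool, called after "Emit:" by a JSON object that holds its "name" and its "arguments". jog_arm: Moves the arm, as the interface text tells. Its arguments: {"type":"object","properties":{"motion":{"type":"array"}},"required":["motion"]}

```bash
mkdir -p pics; ls; cat > h.py <<'E'
import numpy as np, cv2
from cell import env
def cloud(r):
    z=r["z_map"]; K=r["camera_matrix"]; h,w=z.shape
    u,v=np.meshgrid(np.arange(w),np.arange(h))
    X=(u-K[0,2])/K[0,0]*z; Y=(v-K[1,2])/K[1,1]*z
    P=np.stack([X,-Y,-z,np.ones_like(z)],-1)
    W=P@np.linalg.inv(r["world_to_cam"]).T
    W=W[...,:3].copy(); W[z==0]=np.nan
    return W
def save(r,n,s=1): cv2.imwrite(f"pics/{n}.png",cv2.resize(r["color"][...,::-1],None,fx=s,fy=s))
E
python3 - <<'E'
from h import *
names="big_can_mid squat_can_mid slim_can_mid flat_tin_mid big_carton squat_carton slim_carton flat_carton jar bottle".split()
np.set_printoptions(precision=1,suppress=True)
for c in ("top","scene"):
    r=env.read_camera(c); save(r,c); np.savez(c+".npz",**r); W=cloud(r)
    for n in names:
        print(c,n,[(np.round(d["location"]).astype(int).tolist(),round(d["score"],2),W[int(d["location"][1]),int(d["location"][0])].round().tolist()) for d in env.recognise(c,n)])
s=env.state(); print(s)
E
```

```text
pics
top big_can_mid [([259, 224], 0.85, [437.0, 158.0, 105.0])]
top squat_can_mid [([436, 223], 0.8, [431.0, -301.0, 83.0])]
top slim_can_mid [([201, 159], 0.83, [609.0, 304.0, 111.0])]
top flat_tin_mid [([426, 163], 0.89, [589.0, -281.0, 90.0])]
top big_carton [([145, 228], 0.97, [448.0, 476.0, -2.0]), ([188, 286], 0.84, [286.0, 359.0, 3.0]), ([261, 161], 0.7, [624.0, 154.0, 1.0]), ([253, 283], 0.64, [290.0, 180.0, 4.0]), ([311, 164], 0.16, [613.0, 14.0, 5.0])]
top squat_carton [([315, 164], 0.67, [613.0, 1.0, 5.0])]
top slim_carton [([368, 219], 0.83, [455.0, -137.0, 1.0])]
top flat_carton [([205, 226], 0.75, [446.0, 309.0, 1.0]), ([366, 217], 0.48, [461.0, -132.0, -2.0])]
top jar [([374, 159], 0.77, [604.0, -147.0, 86.0])]
top bottle [([319, 228], 0.84, [423.0, 5.0, 132.0]), ([258, 226], 0.46, [435.0, 161.0, 105.0])]
scene big_can_mid [([285, 201], 0.84, [453.0, 136.0, 75.0])]
scene squat_can_mid [([120, 294], 0.56, [455.0, -318.0, 58.0])]
scene slim_can_mid [([379, 209], 0.64, [632.0, 291.0, 71.0])]
scene flat_tin_mid [([175, 330], 0.66, [622.0, -293.0, 74.0])]
scene big_carton 
[... 208 characters left out ...]
.0, -2.0, 4.0])]
scene slim_carton [([194, 268], 0.87, [440.0, -136.0, 5.0]), ([285, 275], 0.62, [598.0, 4.0, 5.0])]
scene flat_carton [([327, 198], 0.97, [442.0, 309.0, 2.0])]
scene jar [([234, 306], 0.96, [638.0, -173.0, 63.0]), ([335, 249], 0.48, [607.0, 159.0, 3.0])]
scene bottle [([236, 229], 0.59, [450.0, -20.0, 65.0])]
{'t': 1.1, 'joints': array([-1.4,  0.5,  1.6,  0. ,  1.1, -0.1]), 'qvel': array([ 0., -0.,  0.,  0., -0.,  0.]), 'tau': array([  0. , -61.2, -25.8,   0.1,   0. ,   0. ]), 'eef_pos': array([ 167.8, -602.1,  292.3]), 'tcp_rot': array([ 3.1, -0. ,  0.3]), 'ft_force': array([ 0., -0.,  1.]), 'moment': array([-0., -0., -0.]), 'grip_force': 0.0, 'opening': 1.0018693830716656}
```

```bash
python3 - <<'E'
import numpy as np,cv2
c=np.load("top.npz")["color"][...,::-1]
cv2.imwrite("pics/crop.png",cv2.resize(c[120:330,110:470],None,fx=2.2,fy=2.2,interpolation=cv2.INTER_CUBIC))
E
```

```text
(no output)
```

View pics/crop.png

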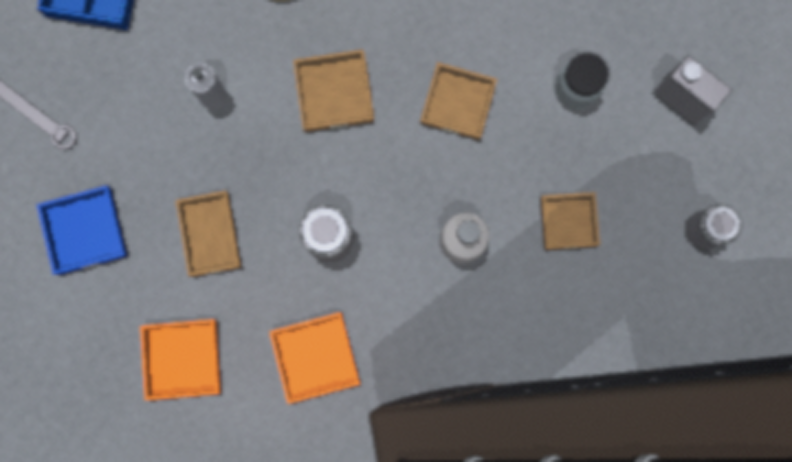

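View pics/scene.png

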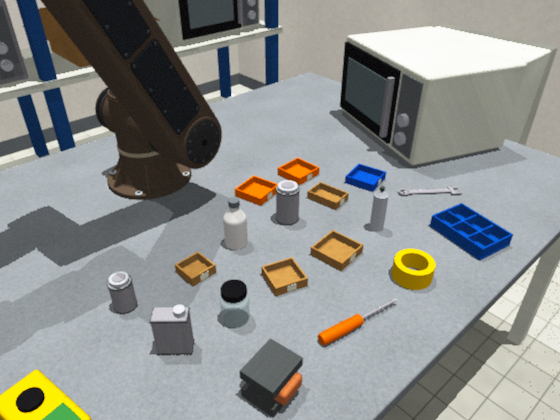

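Cartons in crop: brown ones at (335,92), (458,101), (210,233), (570,222). The big_carton candidates are brown top px (261,161), blue (145,228), orange (188,286) and (253,283). The brown one fits: it is cardboard, and it is the largest brown square. I'll measure the rest from the depth map.

```bash
python3 - <<'E'
from h import *
from scipy.optimize import least_squares
np.set_printoptions(precision=1,suppress=True)
s=env.state(); print(s["t"],s["eef_pos"],np.round(s["tcp_rot"],4))
for cam in ("top","scene"):
    r=dict(np.load(cam+".npz")); W=cloud(r)
    print(cam)
    hsv=cv2.cvtColor(r["color"],cv2.COLOR_RGB2HSV)
    for n,x,y in (("big",620,154),("squat",613,1),("slim",455,-137),("flat",446,309)):
        m=(np.hypot(W[...,0]-x,W[...,1]-y)<75)&(hsv[...,1]>90)&(hsv[...,0]>8)&(hsv[...,0]<25)
        P=W[m]; P=P[P[:,2]<40]
        (cx,cy),(w,h),a=cv2.minAreaRect(P[:,:2].astype(np.float32)); print(n,"carton",np.array([cx,cy,w,h,a]),len(P), P[:,2].min(),P[:,2].max())
    for n,x,y,R in (("big",437,155,30),("squat",435,-301,24),("slim",609,300,18),("bottle",423,5,28),("jar",604,-147,29),("tin",595,-285,0)):
        P=W[(np.hypot(W[...,0]-x,W[...,1]-y)<60)&(W[...,2]>25)]
        T=P[P[:,2]>P[:,2].max()-14]
        (cx,cy),(w,h),a=cv2.minAreaRect(P[:,:2].astype(np.float32))
        (tx,ty),(tw,th),_=cv2.minAreaRect(T[:,:2].astype(np.float32))
        print(n,len(P),"all",np.array([cx,cy,w,h,a]),"top",np.array([tx,ty,tw,th]),len(T),P[:,2].max())
        if R:
            f=least_squares(lambda p:np.clip(np.hypot(*(P[:,:2]-p).T)-R,-6,6),[x,y]); print("   circ",f.x)
        else:
            Q=P[(P[:,2]<103)&(P[:,2]>85)]; print("  body top",np.array(cv2.minAreaRect(Q[:,:2].astype(np.float32))[0]+cv2.minAreaRect(Q[:,:2].astype(np.float32))[1]),cv2.minAreaRect(Q[:,:2].astype(np.float32))[2],len(Q))
E
```

```text
1.1 [ 167.8 -602.1  292.3] [ 3.1 -0.   0.3]
top
big carton [620.9 148.9  89.4  85.9   6.6] 985 -5.09009771575802 31.74922473937022
squat carton [602.1  -6.2  74.6  76.8  72.5] 744 -4.306567299419157 30.539351476809543
slim carton [ 447.7 -137.4   63.6   65.2    2.2] 554 -5.046345425064374 30.86611752466206
flat carton [444.8 307.8  94.8  61.8   8.9] 793 -4.043513997853097 29.718458842955215
big 473 all [436.9 160.6  60.   58.2   0.1] top [437.3 161.1  50.3  50.6] 312 114.1891906358835
   circ [439.  161.2]
squat 349 all [ 434.  -306.4   47.4   48.7   35.4] top [ 433.  -306.2   40.2   41.7] 191 87.57884550684912
   circ [ 434.7 -309.2]
slim 239 all [620.6 303.4  34.   33.5  89.7] top [620.7 303.8  18.5  14.4] 26 128.5588201252001
   circ [604.6 299.5]
bottle 389 all [426.8  -3.1  54.2  52.9  86.6] top [427.7  -4.4  23.1  24.8] 86 135.12330085107737
   circ [430.6  -3.8]
jar 442 all [ 616.3 -154.7   55.5   53.3   77.3] top [ 617.9 -155.9   48.9   50.2] 286 93.47623260528621
   circ [ 604.7 -147.4]
tin 552 all [ 600.4 -288.6   67.3   39.    46.5] top [ 597.7 -286.9   61.4   30.5] 86 111
[... 529 characters left out ...]
289842
   circ [436.9 160.3]
squat 732 all [ 437.8 -309.5   48.    44.8   75.5] top [ 438.1 -309.2   44.8   44.1] 304 83.74649906893217
   circ [ 433.  -308.2]
slim 487 all [624.8 300.   35.2  36.3  79.6] top [624.9 301.5  16.5  20.2] 36 126.90750900229659
   circ [622.3 304. ]
bottle 818 all [438.8 -11.7  55.2  40.4  60.1] top [431.7  -7.3  24.9  24.3] 97 131.85147168633137
   circ [427.1  -4.5]
jar 1004 all [ 622.8 -159.7   54.    54.8    7.6] top [ 620.5 -158.7   49.7   51.5] 469 87.66286402577089
   circ [ 616.8 -156.3]
tin 1525 all [ 602.7 -291.5   67.8   36.7   49.8] top [ 603.4 -291.6   63.    32.9] 279 108.93619645483295
  body top [ 602.7 -291.5   67.8   36.7] 49.821800231933594 557
```

Positions (mm), with top and scene views agreeing within about 4:

| Item | x | y | Angle (°) |
|---|---|---|---|
| big can | 437 | 161 | – |
| squat can | 434 | -308 | – |
| slim can | 622 | 303 | – |
| tin | 601 | -290 | 48 (long side) |
| big carton | 621 | 149 | – |
| squat carton | 602 | -6 | – |
| slim carton | 448 | -137 | – |
| flat carton | 445 | 308 | 9 (long side) |

Measured sizes match the given ones. I'll turn to yaw 0 and move in.

Emit:
{"name": "jog_arm", "arguments": {"motion": [[0,0,7.8,0,0,0,95],[0,0,7.8,0,0,0,95],[0,0,0,40,-43,0,95],[0,0,0,40,-43,0,95],[0,0,0,40,-43,0,95],[0,0,0,40,-43,0,95],[0,0,0,40,-43,0,95],[0,0,0,40,-43,0,95],[0,0,0,40,-43,0,95]]}}

```text
t: 2.22
eef_pos: [449.1, -299.7, 292.5]
tcp_rot: [3.141, -0.0, -0.001]
ft_force: [-0.2, -0.8, -0.5]
opening: 1.002
grip_force: 0.0
```

Emit:
{"name": "jog_arm", "arguments": {"motion": [[0,0,0,0,-51,0,95],[0,0,0,0,-51,0,95],[0,0,0,0,-51,0,95],[0,0,0,0,-51,0,95],[0,0,0,0,-51,0,95],[0,0,0,0,-51,0,95],[0,0,0,0,-51,0,95],[0,0,0,-6,-51,0,95],[0,0,0,-6,-53,0,95],[0,0,0,0,0,0,95]]}}

```text
t: 3.48
eef_pos: [435.5, 162.5, 292.3]
tcp_rot: [-3.141, -0.0, 0.004]
ft_force: [-0.1, 0.4, 0.5]
opening: 0.999
grip_force: 0.0
```

```bash
python3 - <<'E'
from h import *
np.set_printoptions(precision=1,suppress=True)
r=env.read_camera("wrist"); save(r,"w1"); W=cloud(r)
print(env.state()["eef_pos"],np.nanmin(W[...,2]),np.nanmax(W[...,2]))
for x,y in ((437,161),(621,149)):
    for lo,hi in ((15,28),(60,93),(98,112)):
        P=W[(np.hypot(W[...,0]-x,W[...,1]-y)<75)&(W[...,2]>lo)&(W[...,2]<hi)]
        if len(P)>20: print(x,y,lo,len(P),cv2.minAreaRect(P[:,:2].astype(np.float32)))
E
```

```text
[435.8 161.  292.2] -4.110795934482383 340.67846950157207
437 161 15 61 ((460.07330322265625, 157.9022216796875), (52.33647537231445, 15.418721199035645), 85.29715728759766)
437 161 60 201 ((441.3056640625, 159.56544494628906), (54.31787872314453, 58.57620620727539), 4.572526931762695)
437 161 98 3144 ((438.41839599609375, 159.49266052246094), (50.97040557861328, 50.73548126220703), 88.58189392089844)
621 149 15 973 ((594.0518798828125, 145.58224487304688), (34.09064865112305, 90.25394439697266), 6.539819240570068)
```

View pics/w1.png

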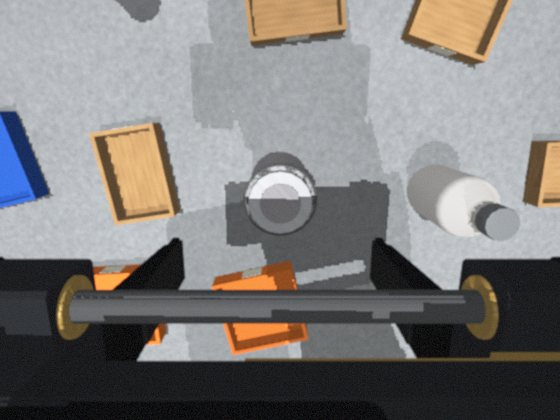

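The picture shows the big can's ring at (280,200), between the open fingers. It measures (438,160), which agrees with the earlier figure. I'll descend and grip.

Emit:
{"name": "jog_arm", "arguments": {"motion": [[0,0,0,2,1,40,95],[0,0,0,0,0,50,95],[0,0,0,0,0,40,95],[0,0,0,0,0,28,95],[0,0,0,0,0,0,50],[0,0,0,0,0,0,50],[0,0,0,0,0,0,50],[0,0,0,0,0,0,50],[0,0,0,0,0,0,50]]}}

```text
t: 4.65
eef_pos: [438.5, 158.9, 135.0]
tcp_rot: [-3.141, -0.002, -0.0]
ft_force: [-1.1, 0.3, 7.6]
opening: 0.627
grip_force: 30.0
```

Emit:
{"name": "jog_arm", "arguments": {"motion": [[0,0,0,0,0,-15,50],[0,0,0,0,0,-35,50],[0,0,0,20,0,0,50],[0,0,0,40,2,0,50],[0,0,0,40,3,0,50],[0,0,0,40,3,0,50],[0,0,0,30,2,0,50],[0,0,0,13,0,0,50],[0,0,0,0,0,0,50],[0,0,0,0,0,0,50]]}}

```text
t: 5.9
eef_pos: [620.1, 148.9, 184.2]
tcp_rot: [3.141, 0.001, -0.0]
ft_force: [0.3, -0.5, -2.8]
opening: 0.626
grip_force: 30.0
```

Emit:
{"name": "jog_arm", "arguments": {"motion": [[0,0,0,0,0,20,50],[0,0,0,0,0,15,50],[0,0,0,0,0,8,50],[0,0,0,0,0,2,50],[0,0,0,0,0,0,50],[0,0,0,0,0,0,50]]}}

```text
t: 6.65
eef_pos: [621.4, 148.7, 139.6]
tcp_rot: [3.142, -0.001, -0.0]
ft_force: [-0.0, -0.8, -2.5]
opening: 0.624
grip_force: 30.0
```

Emit:
{"name": "jog_arm", "arguments": {"motion": [[0,0,0,0,0,1,50],[0,0,0,0,0,0,50],[0,0,0,0,0,0,95],[0,0,0,0,0,0,95],[0,0,0,0,0,0,95],[0,0,0,0,0,-20,95],[0,0,0,0,0,-50,95],[0,0,0,0,0,-50,95],[0,0,0,0,20,-34,95]]}}

```text
t: 7.78
eef_pos: [621.2, 129.4, 294.6]
tcp_rot: [-3.141, -0.002, 0.001]
ft_force: [0.3, -0.2, 0.1]
opening: 0.998
grip_force: 0.0
```

Emit:
{"name": "jog_arm", "arguments": {"motion": [[0,0,0,-20,40,0,95],[0,0,0,-20,50,0,95],[0,0,0,-20,50,0,95],[0,0,0,-20,50,0,95],[0,0,0,-20,50,0,95],[0,0,0,-20,50,0,95],[0,0,0,-20,50,0,95],[0,0,0,-25,50,0,95],[0,0,0,-20,46,0,95],[0,0,0,0,0,0,95]]}}

```text
t: 9.02
eef_pos: [434.7, -309.7, 292.1]
tcp_rot: [3.141, 0.0, -0.004]
ft_force: [0.2, 0.0, -0.5]
opening: 1.002
grip_force: 0.0
```

```bash
python3 - <<'E'
from h import *
np.set_printoptions(precision=1,suppress=True)
r=env.read_camera("top"); W=cloud(r); cv2.imwrite("pics/p1.png",cv2.resize(r["color"][120:330,110:470,::-1],None,fx=2.2,fy=2.2))
P=W[(np.hypot(W[...,0]-621,W[...,1]-149)<60)&(W[...,2]>90)]; print("big",len(P),P[:,2].max(),cv2.minAreaRect(P[:,:2].astype(np.float32)))
r=env.read_camera("wrist"); W=cloud(r)
print(env.state()["eef_pos"])
P=W[(np.hypot(W[...,0]-434,W[...,1]+308)<60)&(W[...,2]>72)]; print("squat",len(P),P[:,2].max(),cv2.minAreaRect(P[:,:2].astype(np.float32)))
E
```

```text
big 427 117.70592051293511 ((620.334716796875, 150.08119201660156), (60.34968566894531, 59.21257781982422), 58.17574691772461)
[ 435.7 -307.3  292.1]
squat 64981 340.12628871838734 ((442.7065734863281, -308.3327331542969), (116.22381591796875, 54.68100357055664), 88.96145629882812)
```

View pics/p1.png

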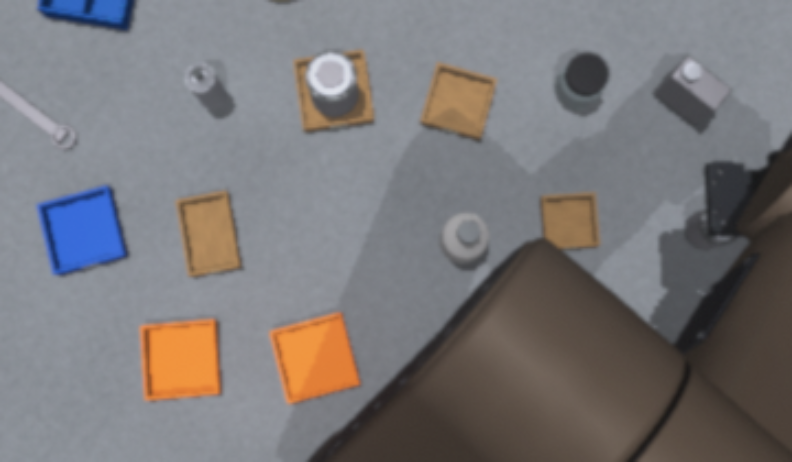

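The big can stands upright in its carton, with its top at crop px (331,78). I'm over the squat can now, so I'll descend.

Emit:
{"name": "jog_arm", "arguments": {"motion": [[0,0,0,-1,0,45,95],[0,0,0,0,0,55,95],[0,0,0,0,0,50,95],[0,0,0,0,0,31,95],[0,0,0,0,0,0,38],[0,0,0,0,0,0,38],[0,0,0,0,0,0,38],[0,0,0,0,0,0,38],[0,0,0,0,0,0,38],[0,0,0,0,0,0,38]]}}

```text
t: 10.38
eef_pos: [435.1, -307.4, 111.7]
tcp_rot: [3.141, -0.001, -0.001]
ft_force: [0.4, -0.0, 6.2]
opening: 0.502
grip_force: 30.0
```

Emit:
{"name": "jog_arm", "arguments": {"motion": [[0,0,0,0,0,-20,38],[0,0,0,0,0,-45,38],[0,0,0,0,0,-45,38],[0,0,0,20,-40,0,38],[0,0,0,24,-46,0,38],[0,0,0,24,-46,0,38],[0,0,0,25,-45,0,38],[0,0,0,25,-45,0,38],[0,0,0,25,-45,0,38],[0,0,0,24,-34,0,38]]}}

```text
t: 11.62
eef_pos: [602.5, -4.3, 220.9]
tcp_rot: [-3.142, 0.001, 0.0]
ft_force: [1.1, -0.4, -1.7]
opening: 0.502
grip_force: 30.0
```

Emit:
{"name": "jog_arm", "arguments": {"motion": [[0,0,0,0,0,0,38],[0,0,0,0,0,40,38],[0,0,0,0,0,30,38],[0,0,0,0,0,20,38],[0,0,0,0,0,10,38],[0,0,0,0,0,5,38],[0,0,0,0,0,0,38]]}}

```text
t: 12.5
eef_pos: [602.2, -6.5, 116.6]
tcp_rot: [3.141, -0.0, -0.001]
ft_force: [-0.3, -0.9, -1.5]
opening: 0.501
grip_force: 30.0
```

Emit:
{"name": "jog_arm", "arguments": {"motion": [[0,0,0,0,0,1,38],[0,0,0,0,0,0,38],[0,0,0,0,0,0,95],[0,0,0,0,0,0,95],[0,0,0,0,0,0,95],[0,0,0,0,0,0,95],[0,0,0,0,0,-20,95],[0,0,0,0,0,-50,95],[0,0,0,0,0,-55,95],[0,0,0,0,0,-50,95]]}}

```text
t: 13.75
eef_pos: [601.9, -6.2, 292.2]
tcp_rot: [3.141, -0.0, -0.0]
ft_force: [-0.0, 0.4, 0.3]
opening: 0.997
grip_force: 0.0
```

Emit:
{"name": "jog_arm", "arguments": {"motion": [[0,0,0,0,-45,0,95],[0,0,0,4,-52,0,95],[0,0,0,4,-53,0,95],[0,0,0,4,-53,0,95],[0,0,0,4,-53,0,95],[0,0,0,4,-53,0,95],[0,0,0,0,0,0,95]]}}

```text
t: 14.62
eef_pos: [621.6, 306.1, 289.5]
tcp_rot: [-3.141, 0.0, 0.003]
ft_force: [0.1, -0.5, -0.4]
opening: 0.998
grip_force: 0.0
```

```bash
python3 - <<'E'
from h import *
np.set_printoptions(precision=1,suppress=True)
r=env.read_camera("top"); W=cloud(r); cv2.imwrite("pics/p2.png",cv2.resize(r["color"][120:330,110:470,::-1],None,fx=2.2,fy=2.2))
P=W[(np.hypot(W[...,0]-602,W[...,1]+6)<55)&(W[...,2]>65)]; print("squat",len(P),P[:,2].max(),cv2.minAreaRect(P[:,:2].astype(np.float32)))
r=env.read_camera("wrist"); W=cloud(r); save(r,"w2")
print(env.state()["eef_pos"])
for lo,hi in ((60,100),(108,132)):
    P=W[(np.hypot(W[...,0]-622,W[...,1]-303)<40)&(W[...,2]>lo)&(W[...,2]<hi)]; print("slim",len(P),cv2.minAreaRect(P[:,:2].astype(np.float32)))
E
```

```text
squat 271 91.31741149060531 ((601.3641357421875, -5.430931091308594), (47.43846130371094, 48.329593658447266), 0.890567421913147)
[622.  302.9 289.7]
slim 296 ((635.0202026367188, 302.2499694824219), (34.00092697143555, 12.31758975982666), 85.8227310180664)
slim 587 ((623.342529296875, 302.8629455566406), (25.304819107055664, 25.937698364257812), 0.7031078934669495)
```

View pics/p2.png

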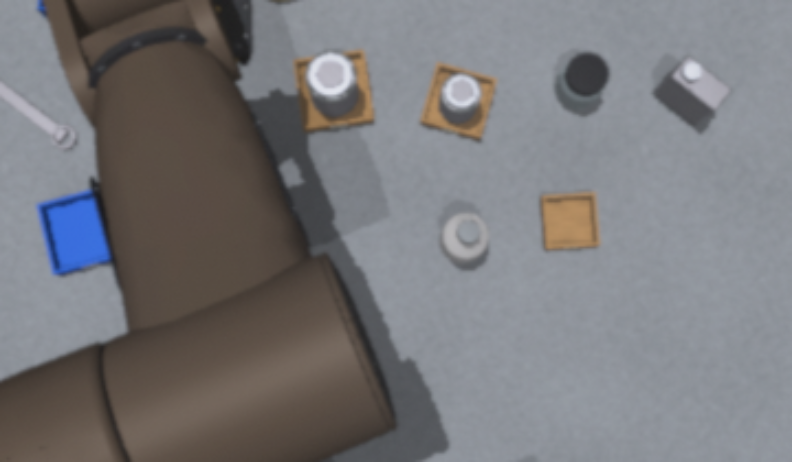

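The squat can stands in its carton at crop (460,95). The slim can measures (623,303), centred under the gripper.

Emit:
{"name": "jog_arm", "arguments": {"motion": [[0,0,0,1,0,40,95],[0,0,0,0,0,50,95],[0,0,0,0,0,40,95],[0,0,0,0,0,21,95],[0,0,0,0,0,0,28],[0,0,0,0,0,0,28],[0,0,0,0,0,0,28],[0,0,0,0,0,0,28],[0,0,0,0,0,0,28],[0,0,0,0,0,0,28]]}}

```text
t: 15.98
eef_pos: [623.2, 302.8, 139.3]
tcp_rot: [3.142, -0.0, -0.0]
ft_force: [-0.4, 0.6, 0.7]
opening: 0.427
grip_force: 0.0
```

Emit:
{"name": "jog_arm", "arguments": {"motion": [[0,0,0,0,0,0,28],[0,0,0,0,0,0,28],[0,0,0,0,0,0,28]]}}

```text
t: 16.35
eef_pos: [623.3, 302.7, 139.2]
tcp_rot: [3.142, -0.0, -0.0]
ft_force: [-0.5, 0.6, 1.3]
opening: 0.377
grip_force: 30.0
```

Emit:
{"name": "jog_arm", "arguments": {"motion": [[0,0,0,0,0,-20,28],[0,0,0,0,0,-45,28],[0,0,0,0,0,-50,28],[0,0,0,0,0,-50,28],[0,0,0,-12,30,0,28],[0,0,0,-18,45,0,28],[0,0,0,-18,45,0,28],[0,0,0,-18,45,0,28],[0,0,0,-18,45,0,28],[0,0,0,-18,45,0,28]]}}

```text
t: 17.6
eef_pos: [520.3, 46.5, 305.5]
tcp_rot: [3.141, -0.001, -0.0]
ft_force: [0.2, 0.1, -2.3]
opening: 0.374
grip_force: 30.0
```

Emit:
{"name": "jog_arm", "arguments": {"motion": [[0,0,0,-18,45,0,28],[0,0,0,-18,45,0,28],[0,0,0,-18,45,0,28],[0,0,0,-12,30,0,28],[0,0,0,-7,20,0,28],[0,0,0,0,0,0,28],[0,0,0,0,0,40,28],[0,0,0,0,0,40,28],[0,0,0,0,0,30,28],[0,0,0,0,0,0,28]]}}

```text
t: 18.85
eef_pos: [447.8, -136.4, 193.4]
tcp_rot: [-3.14, 0.003, 0.0]
ft_force: [-0.0, 0.2, -0.8]
opening: 0.373
grip_force: 30.0
```

```bash
python3 - <<'E'
from h import *
r=env.read_camera("wrist"); save(r,"w3"); print(env.state()["eef_pos"])
W=cloud(r); hsv=cv2.cvtColor(r["color"],cv2.COLOR_RGB2HSV)
m=(np.hypot(W[...,0]-448,W[...,1]+137)<70)&(hsv[...,1]>90)&(hsv[...,0]>8)&(hsv[...,0]<25)&(W[...,2]<32)&(W[...,2]>18)
print(m.sum(),cv2.minAreaRect(W[m][:,:2].astype(np.float32)))
E
```

```text
[ 448.34550967 -136.69070411  194.58721442]
1289 ((449.7056884765625, -139.95611572265625), (65.00623321533203, 65.29975128173828), 2.0395429134368896)
```

View pics/w3.png

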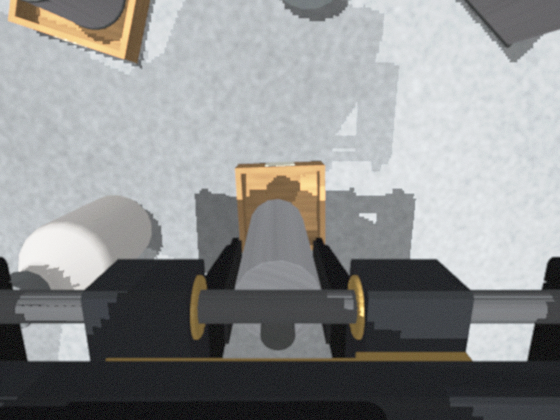

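The wrist view shows the slim can above the slim carton at px (280,205), with the carton centre near (449,-139). I'll correct by about 2 mm and lower.

Emit:
{"name": "jog_arm", "arguments": {"motion": [[0,0,0,1,2,20,28],[0,0,0,0,0,20,28],[0,0,0,0,0,7,28],[0,0,0,0,0,3,28],[0,0,0,0,0,0,28],[0,0,0,0,0,0,28]]}}

```text
t: 19.65
eef_pos: [449.2, -139.3, 144.8]
tcp_rot: [3.141, -0.001, -0.0]
ft_force: [-0.2, 0.4, -0.8]
opening: 0.375
grip_force: 30.0
```

Emit:
{"name": "jog_arm", "arguments": {"motion": [[0,0,0,0,0,1.5,28],[0,0,0,0,0,0,28],[0,0,0,0,0,0,95],[0,0,0,0,0,0,95],[0,0,0,0,0,0,95],[0,0,0,0,0,0,95],[0,0,0,0,0,-20,95],[0,0,0,0,0,-45,95],[0,0,0,0,0,-50,95],[0,0,0,0,0,-35,95]]}}

```text
t: 20.9
eef_pos: [449.0, -139.2, 294.8]
tcp_rot: [3.141, -0.002, -0.0]
ft_force: [0.3, -0.2, -0.0]
opening: 1.0
grip_force: 0.0
```

Emit:
{"name": "jog_arm", "arguments": {"motion": [[0,0,0,30,30,0,95],[0,0,0,40,40,0,95],[0,0,0,42,41,0,95],[0,0,0,40,40,0,95],[0,0,-9.6,0,0,0,95],[0,0,-9.6,0,0,0,95],[0,0,-9.6,0,0,0,95],[0,0,-9.6,0,0,0,95],[0,0,-9.6,0,0,0,95],[0,0,0,0,0,0,95]]}}

```text
t: 22.15
eef_pos: [600.9, -290.2, 292.5]
tcp_rot: [-3.141, 0.0, 0.836]
ft_force: [0.2, 0.3, 0.2]
opening: 0.996
grip_force: 0.0
```

```bash
python3 - <<'E'
from h import *
np.set_printoptions(precision=4,suppress=True)
r=env.read_camera("top"); W=cloud(r); cv2.imwrite("pics/p3.png",cv2.resize(r["color"][120:330,110:470,::-1],None,fx=2.2,fy=2.2))
P=W[(np.hypot(W[...,0]-449,W[...,1]+139)<55)&(W[...,2]>50)]; print("slim",len(P),P[:,2].max(),cv2.minAreaRect(P[:,:2].astype(np.float32)))
r=env.read_camera("wrist"); W=cloud(r); save(r,"w4")
s=env.state(); print(s["eef_pos"],s["tcp_rot"])
P=W[(np.hypot(W[...,0]-601,W[...,1]+290)<60)&(W[...,2]>86)&(W[...,2]<102)]; print("tin",len(P),cv2.minAreaRect(P[:,:2].astype(np.float32)))
E
```

```text
slim 2684 689.8822661526426 ((438.30010986328125, -155.8225555419922), (69.85362243652344, 109.09947204589844), 57.749332427978516)
[ 600.9235 -290.2757  292.6073] [-3.1415  0.0002  0.8334]
tin 2683 ((600.5151977539062, -289.8453369140625), (67.49323272705078, 34.73943328857422), 48.55801773071289)
```

View pics/w4.png

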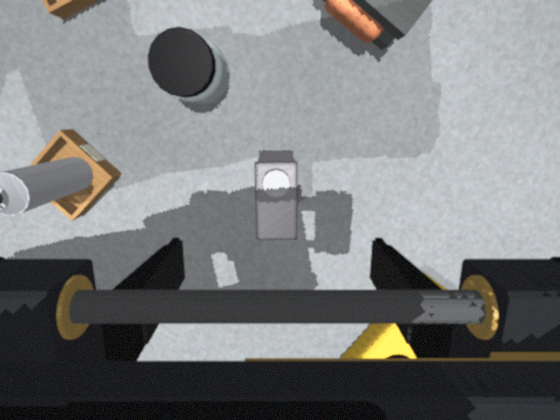

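View pics/p3.png

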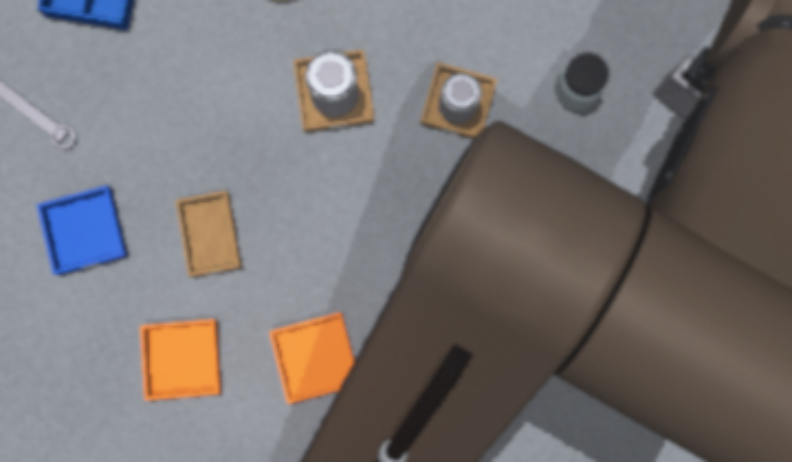

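The slim can stands in its carton at wrist px (75,175). The tin at (277,200) is centred and aligned to within 1°. I'll descend and grip.

Emit:
{"name": "jog_arm", "arguments": {"motion": [[0,0,-0.7,0,0,45,95],[0,0,0,0,0,50,95],[0,0,0,0,0,45,95],[0,0,0,0,0,21,95],[0,0,0,0,0,0,26],[0,0,0,0,0,0,26],[0,0,0,0,0,0,26],[0,0,0,0,0,0,26],[0,0,0,0,0,0,26],[0,0,0,0,0,0,26]]}}

```text
t: 23.5
eef_pos: [601.0, -290.3, 131.9]
tcp_rot: [3.141, 0.0, 0.849]
ft_force: [0.5, 0.1, -0.2]
opening: 0.422
grip_force: 0.0
```

Emit:
{"name": "jog_arm", "arguments": {"motion": [[0,0,0,0,0,0,26],[0,0,0,0,0,0,26],[0,0,0,0,0,0,26]]}}

```text
t: 23.88
eef_pos: [600.9, -290.3, 131.7]
tcp_rot: [-3.142, 0.0, 0.85]
ft_force: [-0.1, 0.2, 0.5]
opening: 0.356
grip_force: 30.0
```

Emit:
{"name": "jog_arm", "arguments": {"motion": [[0,0,0,0,0,-20,26],[0,0,0,0,0,-45,26],[0,0,0,0,0,-50,26],[0,0,0,0,0,-50,26],[0,0,7.9,0,0,0,26],[0,0,8,0,0,0,26],[0,0,8,0,0,0,26],[0,0,8,0,0,0,26],[0,0,7.9,0,0,0,26],[0,0,0,0,0,0,26]]}}

```text
t: 25.12
eef_pos: [600.9, -290.2, 297.7]
tcp_rot: [3.141, -0.0, 0.156]
ft_force: [0.5, 0.6, -2.8]
opening: 0.357
grip_force: 30.0
```

Emit:
{"name": "jog_arm", "arguments": {"motion": [[0,0,0,-3,-30,0,26],[0,0,0,-5,-50,0,26],[0,0,0,-5,-50,0,26],[0,0,0,-5,-50,0,26],[0,0,0,-5,-50,0,26],[0,0,0,-5,-50,0,26],[0,0,0,-5,-50,0,26],[0,0,0,-5,-50,0,26],[0,0,0,-5,-50,0,26],[0,0,0,-5,-50,0,26]]}}

```text
t: 26.38
eef_pos: [478.9, 178.1, 297.5]
tcp_rot: [-3.142, -0.001, 0.158]
ft_force: [1.1, 0.3, -1.8]
opening: 0.36
grip_force: 30.0
```

Emit:
{"name": "jog_arm", "arguments": {"motion": [[0,0,0,-5,-50,0,26],[0,0,0,-5,-50,0,26],[0,0,0,-3,-35,0,26],[0,0,0,0,0,0,26],[0,0,0,0,0,50,26],[0,0,0,0,0,45,26],[0,0,0,0,0,20,26],[0,0,0,0,0,0,26],[0,0,0,0,0,0,26]]}}

```text
t: 27.5
eef_pos: [446.4, 307.8, 182.8]
tcp_rot: [-3.141, -0.001, 0.155]
ft_force: [0.2, -0.1, -2.2]
opening: 0.359
grip_force: 30.0
```

```bash
python3 - <<'E'
from h import *
r=env.read_camera("wrist"); save(r,"w5"); s=env.state(); print(s["eef_pos"],s["tcp_rot"])
W=cloud(r); hsv=cv2.cvtColor(r["color"],cv2.COLOR_RGB2HSV)
m=(np.hypot(W[...,0]-445,W[...,1]-308)<75)&(hsv[...,1]>90)&(hsv[...,0]>8)&(hsv[...,0]<25)&(W[...,2]<32)&(W[...,2]>16)
print(m.sum(),cv2.minAreaRect(W[m][:,:2].astype(np.float32)))
m=(np.hypot(W[...,0]-445,W[...,1]-308)<60)&(W[...,2]<145)&(W[...,2]>55)
print(m.sum(),cv2.minAreaRect(W[m][:,:2].astype(np.float32)))
E
```

```text
[446.394507   307.88126484 183.00998534] [-3.14106447e+00 -1.93554312e-03  1.55285698e-01]
1243 ((470.4749450683594, 312.3350524902344), (46.46819305419922, 63.72077178955078), 9.552680969238281)
5377 ((449.1016540527344, 307.49359130859375), (63.723690032958984, 52.71331024169922), 8.504256248474121)
```

View pics/w5.png

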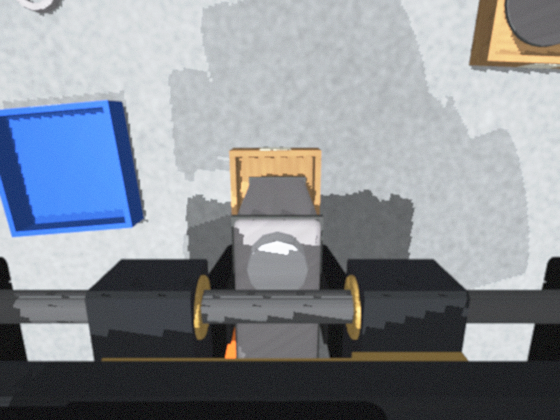

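The wrist view shows the tin centred over the oblong carton at px (276,180) and parallel to it. The carton centre (446,308) matches the TCP, so I'll lower.

Emit:
{"name": "jog_arm", "arguments": {"motion": [[0,0,0,0,0,20,26],[0,0,0,0,0,16,26],[0,0,0,0,0,7,26],[0,0,0,0,0,3,26],[0,0,0,0,0,0,26],[0,0,0,0,0,1,26],[0,0,0,0,0,0,26]]}}

```text
t: 28.42
eef_pos: [446.0, 308.1, 135.7]
tcp_rot: [-3.141, -0.001, 0.155]
ft_force: [-0.5, -0.3, 7.8]
opening: 0.353
grip_force: 30.0
```

It's touching down. I'll release, rise and retreat clear.

Emit:
{"name": "jog_arm", "arguments": {"motion": [[0,0,0,0,0,0,95],[0,0,0,0,0,0,95],[0,0,0,0,0,0,95],[0,0,0,0,0,0,95],[0,0,0,0,0,-15,95],[0,0,0,0,0,-40,95],[0,0,0,0,0,-50,95],[0,0,0,0,0,-50,95],[0,0,0,0,0,-50,95],[0,0,0,0,0,0,95]]}}

```text
t: 29.68
eef_pos: [446.2, 308.2, 344.3]
tcp_rot: [-3.139, -0.007, 0.155]
ft_force: [-0.3, -0.1, 0.8]
opening: 1.003
grip_force: 0.0
```

Emit:
{"name": "jog_arm", "arguments": {"motion": [[0,0,0,0,-50,0,95],[0,0,0,0,-60,0,95],[0,0,0,0,-60,0,95],[0,0,0,0,-60,0,95],[0,0,0,0,0,0,95],[0,0,0,0,0,0,95]]}}

```text
t: 30.42
eef_pos: [410.1, 534.7, 338.9]
tcp_rot: [3.14, 0.001, 0.155]
ft_force: [-0.2, -0.2, 0.5]
opening: 1.002
grip_force: 0.0
```

```bash
python3 - <<'E'
from h import *
r=env.read_camera("top"); W=cloud(r); cv2.imwrite("pics/p4.png",cv2.resize(r["color"][120:330,110:470,::-1],None,fx=2.2,fy=2.2))
save(env.read_camera("scene"),"s4")
for n,x,y in (("big",621,149),("squat",602,-6),("slim",449,-139),("tin",446,308),("jar",617,-156),("bottle",427,-4)):
    P=W[(np.hypot(W[...,0]-x,W[...,1]-y)<55)&(W[...,2]>50)]; print(n,P[:,2].max().round(),np.round(cv2.minAreaRect(P[:,:2].astype(np.float32))[0]))
print(env.state()["t"],env.state()["ft_force"])
E
```

```text
big 117.0 [620. 150.]
squat 90.0 [601.  -5.]
slim 135.0 [ 448. -137.]
tin 117.0 [446. 309.]
jar 91.0 [ 616. -156.]
bottle 138.0 [428.  -3.]
30.525 [-0.53899421 -0.02820363  0.2083656 ]
```

View pics/p4.png

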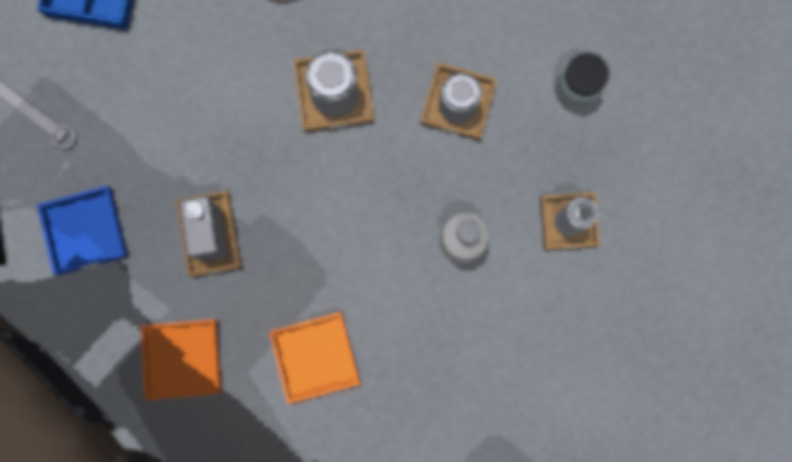

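View pics/s4.png

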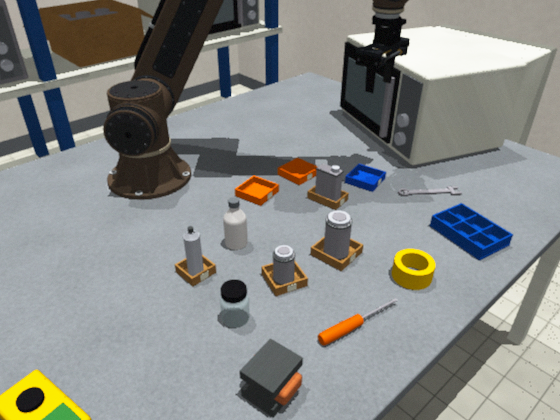

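Both views show all four containers upright in their cartons, the jar and bottle unmoved, and the arm clear.

```bash
python3 -c "
from cell import env
print(env.job_done())"
```

```text
the job is handed in; nothing more can be done
None
```

All four containers stand upright in their own cartons, the jar and bottle were not moved, and the job was handed in at about 30.5 s of the 107 s allowed; no verdict came back.

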